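# Tire levers back on their marked strips

## Task

Put the three blue tire levers away on the marked black strips: lay each one flat and centred on the strip whose white painted bar is just as long as that lever, lined up with the bar so that it covers it (either way round, but not turned upside down). Leave the orange lever, the hex key set, the jar and the dish of brake pads where they are.

Things in the scene. Friction and masses are not known exactly. Their poses are not given: they have to be found in the camera images.
- lever_short_mid (a point): the short blue plastic tire lever, loose, lying flat: 80 mm long, 20 mm wide, 14 mm thick along its middle 36 mm, thinner (8 mm) at both ends, one end with a small upturned lip; about 30 g. Point: its centre, half-way up (7 mm above its underside). x runs along its length, z up.
- lever_medium_mid (a point): the medium blue plastic tire lever, loose, lying flat: 110 mm long, 20 mm wide, 14 mm thick along its middle 66 mm, thinner (8 mm) at both ends, one end with a small upturned lip; about 30 g. Point: its centre, half-way up (7 mm above its underside). x runs along its length, z up.
- lever_long_mid (a point): the long blue plastic tire lever, loose, lying flat: 140 mm long, 20 mm wide, 14 mm thick along its middle 96 mm, thinner (8 mm) at both ends, one end with a small upturned lip; about 30 g. Point: its centre, half-way up (7 mm above its underside). x runs along its length, z up.
- strip_short_mid (a point): the short black rubber strip, fixed to the plank: 94 mm long, 40 mm wide, 3 mm thick, with a white round-ended bar 80 mm long and 20 mm wide painted along its middle. Point: centre of its top face, which is also the centre of the white bar. x runs along its length, z up.
- strip_medium_mid (a point): the medium black rubber strip, fixed to the plank: 124 mm long, 40 mm wide, 3 mm thick, with a white round-ended bar 110 mm long and 20 mm wide painted along its middle. Point: centre of its top face, which is also the centre of the white bar. x runs along its length, z up.
- strip_long_mid (a point): the long black rubber strip, fixed to the plank: 154 mm long, 40 mm wide, 3 mm thick, with a white round-ended bar 140 mm long and 20 mm wide painted along its middle. Point: centre of its top face, which is also the centre of the white bar. x runs along its length, z up.
- lever_orange_mid (a point): an orange plastic tire lever, loose, otherwise just like the 110 mm blue one; a bystander, to be left alone. Point: its centre, 7 mm above its underside. x runs along its length.
- hex_set_mid (a point): a stainless fold-up hex key set, loose, lying flat: 95 mm long, 28 mm wide, 20 mm high; a bystander. Point: its centre, half-way up. x runs along its length.
- jar_mid (a point): a green glass jar with a steel screw lid, standing loose: 64 mm across, 84 mm tall; a bystander. Point: its centre, 42 mm above its underside.
- dish_mid (a point): a round grey ceramic dish holding black brake pads, standing loose: 100 mm across, 26 mm high; a bystander. Point: its centre, 13 mm above its underside.
There are look-alikes about, which are no part of the job. Leave any yellow look-alike of the part that bears strip_long_mid alone.

How it is judged (in metres and radians):
At the end, for the whole second after the job is handed in: Each blue lever rests flat, right side up, let go and still on the strip with the white bar of its own length: its centre within 12 mm of the bar's centre, its length within 0.2 rad (11 degrees) of the bar's, either way round (horizontal distance between lever_short_mid and strip_short_mid below 0.012 m and angle between the x axis of lever_short_mid and the x axis of strip_short_mid, either way round below 0.2 rad and angle between each of lever_short_mid, lever_medium_mid, lever_long_mid's own z axis and vertical below 0.12 rad and z of lever_short_mid in the frame of strip_short_mid between 0.003 and 0.012 m and horizontal distance between lever_medium_mid and strip_medium_mid below 0.012 m and angle between the x axis of lever_medium_mid and the x axis of strip_medium_mid, either way round below 0.2 rad and z of lever_medium_mid in the frame of strip_medium_mid between 0.003 and 0.012 m and horizontal distance between lever_long_mid and strip_long_mid below 0.012 m and angle between the x axis of lever_long_mid and the x axis of strip_long_mid, either way round below 0.2 rad and z of lever_long_mid in the frame of strip_long_mid between 0.003 and 0.012 m and linear speed of each of lever_short, lever_medium, lever_long below 0.02 m/s); the robot touches nothing.
It fails at once if the orange lever is moved more than 15 mm (distance of lever_orange_mid from where it was at the start of the episode above 0.015 m).
It fails at once if the hex key set is moved more than 15 mm (distance of hex_set_mid from where it was at the start of the episode above 0.015 m).
It fails at once if the glass jar is moved more than 15 mm (distance of jar_mid from where it was at the start of the episode above 0.015 m).
It fails at once if the dish of brake pads is moved more than 15 mm (distance of dish_mid from where it was at the start of the episode above 0.015 m).
It also fails if it takes over 80 s, if anything falls off the work surface, if the arm or the gripper's body presses on something with over 40 N, if the wrist force passes 120 N, or if a joint passes its speed limit or range.

## Robot

A 7-joint arm with a two-finger parallel gripper is mounted at the origin on the work surface. World frame = base frame: x ahead of the robot, y to its left, z up, the work surface at z = 0. Lengths are in mm, angles in rad, forces in N, time in s.
With the tool pointing down it reaches from about 400 to 850 mm from the base axis. Payload 4.5 kg.
Tool frame: the origin (TCP) lies between the finger pads; the fingertips stand 19 mm ahead of it and the grasp point (between the pads) is the TCP; z points along the fingers, y is the line along which they close (so a half turn about z gives the same grasp; the last joint's range is limited). The gripper opens to 88 mm and grips with 3 to 60 N. Pads are 18 mm wide; open, the fingers measure 123 mm over their backs; the gripper's body (75 mm by 187 mm) begins 45 mm behind the grasp point.
Start: joints at [-1.274, 0.689, -0.195, 1.565, 0.157, 0.902, -0.215], TCP at [162.345, 603.569, 257.743] pointing down, gripper open.
Joint ranges: [-3.01, 3.01], [-0.46, 2.08], [-1.47, 1.51], [0.13, 2.56], [-1, 4.14], [0.04, 2.09], [-2.66, 2.66]. Speed limits (rad/s): [2.57, 2.57, 3.14, 3.14, 3.14, 3.14, 3.14].

## Interface

Orientations are given as a rotation vector (axis times angle).
In Python, from bench import ctrl gives the robot as it stands.
- The arm moves only by the tool move_arm, never from a script. Its argument "motion" is a list that holds one entry, the list of rows, each a list of 5 numbers: the shift along the tool's x, y, z normalised to -1 to 1, where 1 is 0.15 m, then the turn about the tool's z normalised to -1 to 1, where 1 is pi/2 rad, then the opening, from -1 (shut) to 1 (fully open), so that 0 is half open. In form: [[[x, y, z, spin, claw], ...]]. A call has 1 to 12 rows; each row shifts and turns the commanded pose from where the row before left it, along the tool's axes as they then stand; what a row does not reach is not made up. A row lasts 1/10 s, in which the tool goes at most 50 mm and 8.59 degrees, less where a joint would pass 70% of its speed; a pose out of reach is approached as far as the arm can. A call with a number of a shift or a turn outside -1 to 1 is refused whole. A call with a gripper value outside its range is refused whole. The fingers move at their own pace and stop on an object; "squeeze" is the grip in N (left out, the last holds). Time passes only in rows, so rows that do not move let the fingers close. It gives the time, the measured TCP pose, the force, the opening and the grip force at its end, in the units of the state.
- ctrl.observe(): the state, without advancing time (a new reading comes with each control period).
- ctrl.capture(name): name is "side" or "top" or "wrist"; returns the picture (420x560x3 uint8, red, green, blue); there is no depth.
- ctrl.camera_params(name): a dict with "camera_matrix" (3x3 intrinsics, pixels), "R" (3x3) and "t" (3): a world point X has camera coordinates R X + t. Camera axes: x right, y down, z forward; pixel columns grow to the right and rows downward; lengths in mm; the calibration is good to about 2 mm. A picture is of the moment at which its call begins: read the wrist's pose just before it. camera_params takes no time and is no camera call; for the wrist camera it gives the pose at the moment of the call.
- ctrl.finish_job(): hands the job in; it is judged then, once.
Trained networks look in the newest picture that a camera, given by its name, has taken for a name from the list of things; names that differ only in an ending like _2 or _b are one class to them, and where a whole thing is asked for, a point or a joint stands for the part that bears it (a point fixed in the world has none). Each returns a list of dicts, best first, with "p" (0 to 1); they miss things now and then, are a little off and sometimes report something else, mostly with a low value. They report only what shows in the picture. A call takes as long as a camera call. They do not tell look-alikes from the thing itself.
- ctrl.search_frame(query, camera): "pixel" ([column, row] in pixels, amid what is visible of it).
The state is a dict: "t": time; "joint_pos": joint angles; "joint_velocities": joint speeds; "joint_efforts": joint torques, N m; "position": TCP position; "ee_rot": TCP orientation; "ft_force": force on the tool from outside, world axes, zero at the start; "wrist_torque": the same for the moment, N m; "width": opening from 0.0 (shut) to 1.0 (fully open); "grasp_force": force on a finger pad.
Only numpy, scipy, OpenCV 4.12 (cv2) and the standard library are available. Lean on these libraries where they do the work, as an engineer would, in place of code of your own. Each camera call takes 0.05 s, during which the arm holds its last target. There are 200 camera calls.

## Working session

There is one attempt and no reset: what is moved stays moved. The work goes in short steps, Python scripts to look and compute and a tool call to move; the robot and the scene stay as the last step left them, time stands still between calls to the robot, and variables do not carry over. Pictures are saved under pics/ and viewed, at most 14 in all, crops included, and the job is handed in when it is done.

Besides the shell and the picture viewer there is one more tool, called after "Request:" as a command line: name --argument value ..., lists and objects as JSON in quotes. move_arm: Moves the arm, as the interface text tells. Its arguments: {"type":"object","properties":{"motion":{"type":"array"},"squeeze":{"type":"number"}},"required":["motion"]}

```bash
ls; mkdir -p pics; python3 - <<'E'
from bench import ctrl
import cv2
s=ctrl.observe();print(s['t'],s['position'],s['ee_rot'],s['width'])
for c in ['top','side']:
    im=ctrl.capture(c);cv2.imwrite(f'pics/{c}0.png',im[:,:,::-1])
    p=ctrl.camera_params(c);print(c,p)
    for n in ['lever_short_mid','lever_medium_mid','lever_long_mid','strip_short_mid','strip_medium_mid','strip_long_mid','lever_orange_mid','hex_set_mid','jar_mid','dish_mid']:
        if c=='top': print(n,[(([round(v) for v in d['pixel']]),round(d['p'],2)) for d in ctrl.search_frame(n,c)])
E
```

```text
pics
0.0 [162.22803746 602.96578451 256.90984508] [-4.11415944e-01 -3.11440661e+00  2.91425356e-03] 1.0020036012710516
top {'camera_matrix': array([[538.6368246 ,   0.        , 275.59979274],
       [  0.        , 538.6368246 , 212.66037384],
       [  0.        ,   0.        ,   1.        ]]), 'R': array([[-0.00364817, -0.99996224, -0.00788742],
       [-0.98821051,  0.00481232, -0.15302556],
       [ 0.15305774,  0.00723617, -0.98819075]]), 't': array([  -7.66347358,  476.83853007, 1188.68968554])}
lever_short_mid []
lever_medium_mid [([245, 214], 0.83)]
lever_long_mid [([304, 138], 0.95)]
strip_short_mid [([354, 134], 0.62)]
strip_medium_mid [([358, 213], 0.65)]
strip_long_mid [([294, 217], 0.74), ([350, 292], 0.66), ([225, 280], 0.65)]
lever_orange_mid [([196, 134], 0.79)]
hex_set_mid [([241, 139], 0.78)]
jar_mid [([438, 182], 0.91)]
dish_mid [([111, 185], 0.94)]
side {'camera_matrix': array([[428.58292995,   0.        , 275.88427742],
       [  0.        , 428.58292995, 206.9307861 ],
       [  0.        ,   0.        ,   1.        ]]), 'R': array([[ 0.98254681, -0.1851068 ,  0.01836435],
       [-0.11736258, -0.6934835 , -0.71084925],
       [ 0.1443184 ,  0.69628738, -0.70310461]]), 't': array([-471.5993133 ,   94.8138606 , 1151.16104699])}
```

View pics/top0.png

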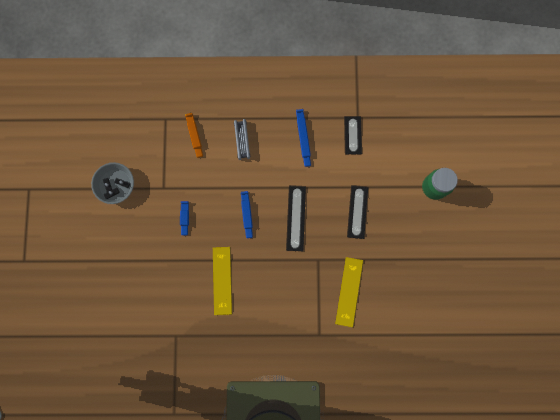

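View pics/side0.png

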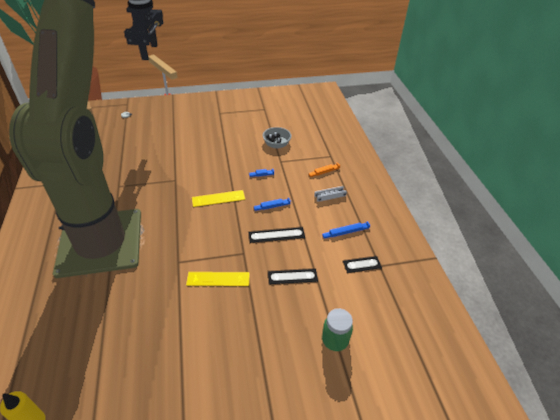

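The top view shows blue levers at (185,218) short, (247,215) medium and (304,138) long. The orange lever is at (196,135) and the hex set at (242,139). The black strips are at (353,135) short, (358,212) medium and (296,218) long. The yellow look-alikes are at (222,281) and (349,292), the jar is at (438,182) and the dish at (113,184). The side view agrees with this.

Things that could be confused:
- **Levers:** the orange one (196,135) with blue medium (247,215).
- **Long strip:** the yellow pads (222,281) and (349,292) with the black strip (296,218). The black ones are the right choice.

Next I'll segment these, measure them and check a crop.

```bash
cat > h.py <<'E'
import numpy as np, cv2
from bench import ctrl
def ray(c,px,z,p=None):
    p=p or ctrl.camera_params(c); K,R,t=p['camera_matrix'],p['R'],p['t']
    d=(np.linalg.inv(K)@np.c_[px,np.ones(len(px))].T); o=-R.T@t; w=(R.T@d).T
    return o+w*((z-o[2])/w[:,2])[:,None]
def blobs(im,kind,mn=60):
    h=cv2.cvtColor(im,cv2.COLOR_RGB2HSV)
    if kind=='blue': m=cv2.inRange(h,(105,120,50),(130,255,255))
    else: m=cv2.inRange(h,(0,0,110),(179,70,255))
    n,l,s,c=cv2.connectedComponentsWithStats(m)
    return [np.argwhere(l==i)[:,::-1].astype(float) for i in range(1,n) if s[i,4]>=mn]
def rect(c,px,z,p=None):
    w=ray(c,px,z,p)[:,:2].astype(np.float32)
    (x,y),(a,b),th=cv2.minAreaRect(w)
    if b>a: a,b=b,a; th+=90
    return np.array([x,y]),a,b,(th+90)%180-90
E
python3 - <<'E'
from h import *
import os
for c in ['top','side']:
    im=cv2.imread(f'pics/{c}0.png')[:,:,::-1].copy(); 
    for k,z in [('blue',8),('white',3)]:
        for b in blobs(im,k,40):
            m=b.mean(0); r=rect(c,b,z)
            if r[1]<200 and r[1]>50 and 350<r[0][0]<900: print(c,k,m.round(),r[0].round(1),round(r[1]),round(r[2]),round(r[3],1))
im=cv2.imread('pics/top0.png')[95:265,165:385]
cv2.imwrite('pics/crop.png',cv2.resize(im,None,fx=3.5,fy=3.5,interpolation=cv2.INTER_CUBIC))
E
```

```text
top blue [303. 137.] [663.1 -75.7] 140 20 7.5
top blue [246. 214.] [478.3  58.5] 109 19 6.6
top blue [184. 217.] [471.1 203.9] 78 19 1.2
top white [506.  45.] [ 893.1 -575.7] 70 34 -42.5
top white [542.  46.] [ 895.3 -660.6] 86 44 89.6
top white [245. 139.] [664.1  64.8] 92 9 7.4
top white [353. 135.] [ 670.2 -195. ] 77 19 -1.4
top white [236. 140.] [662.1  83.7] 92 5 6.4
top white [444. 179.] [ 560.4 -407.4] 59 53 89.7
top white [296. 218.] [469.8 -56. ] 137 19 -2.9
top white [357. 212.] [ 484.2 -200.3] 108 20 -6.0
side blue [262. 173.] [472.3 206.1] 76 27 -2.7
side blue [272. 204.] [478.   60.5] 109 27 6.5
side blue [346. 230.] [664.2 -74. ] 141 26 8.0
side white [268. 136.] [531.3 408.4] 97 43 87.1
side white [285. 137.] [589.4 401.2] 97 34 81.1
side white [330. 193.] [664.2  81.4] 99 46 6.5
side white [276. 234.] [470.8 -52.9] 140 24 -2.7
side white [362. 264.] [ 671.  -191.6] 81 22 0.6
side white [292. 276.] [ 485.4 -197.7] 110 23 -6.1
side white [339. 320.] [ 564.7 -339.4] 64 59 33.8
```

View pics/crop.png

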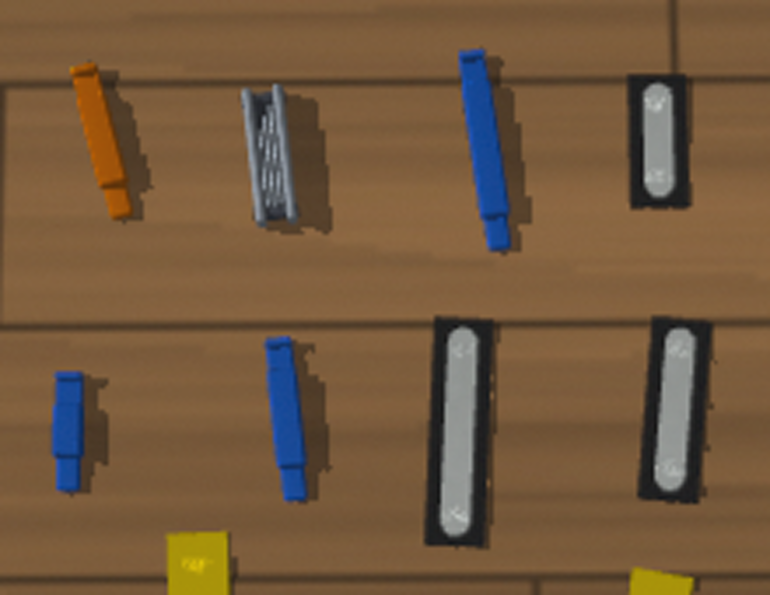

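The crop confirms three blue levers, all lip up, and three black strips with white bars. Measured lengths match the given sizes to within about 3 mm: 140/109/78 for the levers and 137/108/77 for the bars. Both cameras agree to 2–4 mm. The medium lever goes first.

```bash
cat >> h.py <<'E'
from scipy.spatial.transform import Rotation as Ro
def plan(x,y,z,al,dst=None):
    s=ctrl.observe(); R=Ro.from_rotvec(s['ee_rot']).as_matrix(); p=s['position']
    ph=np.degrees(np.arctan2(R[1,0],R[0,0])); d=(al-ph+90)%180-90
    a=np.radians(ph+d); X=np.array([np.cos(a),np.sin(a),0]); Z=np.array([0,0,-1.]); Y=np.cross(Z,X)
    v=np.array([x,y,z])-p
    print('t',s['t'],'pos',p.round(1),'ang',ph.round(1),'tilt',R[2,2].round(4),'spin',round(-d/90,3),'xyz',(np.array([X,Y,Z])@v/150).round(3))
    if dst: # further carry, from (x,y,z,al) to dst
        d2=(dst[3]-al+90)%180-90; a+=np.radians(d2); X=np.array([np.cos(a),np.sin(a),0]); Y=np.cross(Z,X)
        print(' carry spin',round(-d2/90,3),'xyz',(np.array([X,Y,Z])@(np.array(dst[:3])-[x,y,z])/150).round(3))
E
python3 -c "
from h import *
plan(478,59.5,120,6.6,(485,-199,120,-6))"
```

```text
t 0.6 pos [162.3 603.6 257.7] ang 164.9 tilt -1.0 spin -0.241 xyz [-1.674 -3.845  0.918]
 carry spin 0.14 xyz [-0.227 -1.709  0.   ]
```

Request:
move_arm --motion '[[[0,0,0,-0.08,0.2],[0,0,0,-0.08,0.2],[0,0,0,-0.08,0.2],[-0.105,-0.24,0.057,0,0.2],[-0.105,-0.24,0.057,0,0.2],[-0.105,-0.24,0.057,0,0.2],[-0.105,-0.24,0.057,0,0.2],[-0.105,-0.24,0.057,0,0.2],[-0.105,-0.24,0.057,0,0.2],[-0.105,-0.24,0.057,0,0.2],[-0.105,-0.24,0.057,0,0.2],[-0.105,-0.24,0.057,0,0.2]]]' --squeeze 15

```text
t: 1.8
position: [341.0, 296.8, 180.7]
ee_rot: [-0.18, 3.136, 0.001]
ft_force: [0.6, 0.1, -1.4]
width: 0.596
grasp_force: 0.0
```

Request:
move_arm --motion '[[[-0.104,-0.241,0.058,0,0.2],[-0.104,-0.241,0.058,0,0.2],[-0.104,-0.241,0.058,0,0.2],[-0.104,-0.241,0.058,0,0.2],[-0.104,-0.241,0.058,0,0.2],[-0.104,-0.241,0.058,0,0.2],[-0.104,-0.241,0.058,0,0.2],[0,0,0,0,0.2],[0,0,0,0,0.2]]]'

```text
t: 2.7
position: [477.9, 58.1, 119.7]
ee_rot: [-0.175, 3.136, 0.0]
ft_force: [-0.3, 0.1, 0.7]
width: 0.599
grasp_force: 0.0
```

```bash
python3 - <<'E'
from h import *
plan(478,59.5,22,6.6)
p=ctrl.camera_params('wrist');im=ctrl.capture('wrist');cv2.imwrite('pics/w1.png',im[:,:,::-1])
for b in blobs(im,'blue',200): r=rect('wrist',b,8,p);print(b.mean(0).round(),r)
E
```

```text
t 2.7 pos [477.9  58.1 119.7] ang -173.6 tilt -1.0 spin -0.002 xyz [-0.002  0.009  0.651]
[284. 214.] (array([477.55236816,  59.89852142]), 111.4292984008789, 20.10024642944336, 6.208968162536621)
[496. 229.] (array([469.76254272, 205.50836182]), 81.95433807373047, 25.872922897338867, 0.5338849425315857)
```

View pics/w1.png

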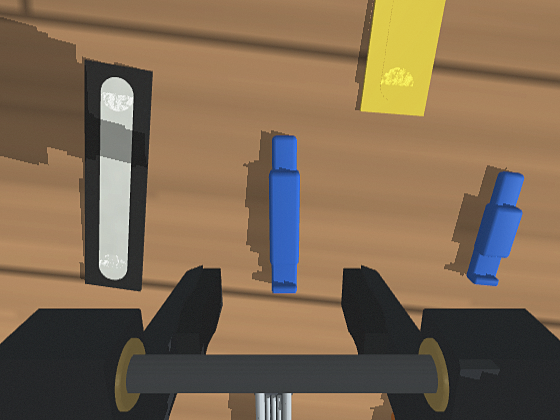

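The wrist view shows the medium lever at (284,214) centred between the fingers. It measures (477.6, 59.9), in agreement with the other cameras. I'll grasp and lift it.

Request:
move_arm --motion '[[[0,0.01,0.2,0,0.2],[0,0,0.2,0,0.2],[0,0,0.15,0,0.2],[0,0,0.1,0,0.2],[0,0,0,0,0.2],[0,0,0,0,-1],[0,0,0,0,-1],[0,0,0,0,-1],[0,0,0,0,-1],[0,0,-0.1,0,-1],[0,0,-0.2,0,-1],[0,0,-0.2,0,-1]]]' --squeeze 15

```text
t: 3.95
position: [476.8, 60.1, 98.3]
ee_rot: [0.179, -3.135, 0.001]
ft_force: [0.3, -0.3, -0.6]
width: 0.227
grasp_force: 15.0
```

```bash
python3 -c "
from h import *
plan(485,-199,100,-6)
im=ctrl.capture('top')
for b in blobs(im,'blue',40): r=rect('top',b,8);print(b.mean(0).round(),r)
"
```

```text
t 3.95 pos [476.8  60.1  98.3] ang -173.5 tilt -1.0 spin 0.139 xyz [-0.235 -1.712 -0.011]
[303. 129.] (array([668.01824951, -75.6437149 ]), 129.8086700439453, 19.277084350585938, 8.560864448547363)
[184. 217.] (array([471.06311035, 203.89491272]), 78.05049133300781, 18.684179306030273, 1.2184847593307495)
```

Request:
move_arm --motion '[[[0,0,0,0.07,-1],[0,0,0,0.07,-1],[-0.03,-0.214,0,0,-1],[-0.03,-0.214,0,0,-1],[-0.03,-0.214,0,0,-1],[-0.03,-0.214,0,0,-1],[-0.03,-0.214,0,0,-1],[-0.03,-0.214,0,0,-1],[-0.03,-0.214,0,0,-1],[-0.025,-0.214,0,0,-1],[0,0,0,0,-1],[0,0,0,0,-1]]]'

```text
t: 5.2
position: [484.9, -199.5, 97.4]
ee_rot: [0.17, 3.137, 0.0]
ft_force: [0.8, 0.2, 0.1]
width: 0.222
grasp_force: 15.0
```

```bash
python3 - <<'E'
from h import *
plan(485,-199,26,-6)
p=ctrl.camera_params('wrist');im=ctrl.capture('wrist');cv2.imwrite('pics/w2.png',im[:,:,::-1])
for z in (3,85):
  for k in ('blue','white'):
    for b in blobs(im,k,400): r=rect('wrist',b,z,p);print(z,k,b.mean(0).round(),r)
E
```

```text
t 5.2 pos [ 484.9 -199.5   97.4] ang 173.8 tilt -1.0 spin -0.002 xyz [-0.001  0.004  0.476]
3 blue [282. 262.] (array([ 512.09863281, -202.57591248]), 136.7229766845703, 31.278554916381836, -6.720207214355469)
3 white [519. 166.] (array([468.9621582 , -54.45134735]), 140.5686492919922, 20.32430648803711, -2.9613265991210938)
3 white [282. 152.] (array([ 436.1060791, -194.6348114]), 19.896284103393555, 16.837541580200195, 85.52980041503906)
85 blue [282. 262.] (array([ 470.55636597, -198.06677246]), 86.22277069091797, 19.725461959838867, -6.720207214355469)
85 white [519. 166.] (array([ 443.35275269, -104.65366364]), 88.6480484008789, 12.817301750183105, -2.9613265991210938)
85 white [282. 152.] (array([ 422.63247681, -193.05880737]), 12.547351837158203, 10.618412971496582, 85.52974700927734)
```

View pics/w2.png

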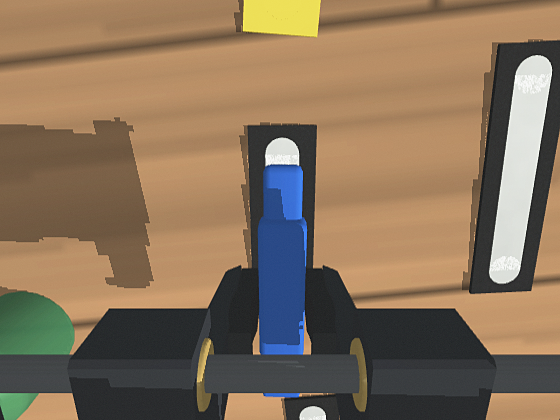

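The held lever at (282,262) lines up with the medium strip, whose bar end shows at (282,152). I'll lower and release.

Request:
move_arm --motion '[[[0.005,0.004,0.16,0,-1],[0,0,0.16,0,-1],[0,0,0.1,0,-1],[0,0,0.05,0,-1],[0,0,0,0,-1],[0,0,0,0,0],[0,0,0,0,0],[0,0,0,0,0],[0,0,-0.1,0,0.2],[0,0,-0.2,0,0.2],[0,0,-0.25,0,0.2],[0,0,0,0,0.2]]]'

```text
t: 6.45
position: [486.8, -198.7, 113.1]
ee_rot: [0.167, 3.13, -0.002]
ft_force: [0.9, 0.1, -0.2]
width: 0.602
grasp_force: 0.0
```

```bash
python3 -c "
from h import *
plan(664,-75,110,7.7,(469.7,-54.5,110,-2.9))
im=ctrl.capture('top')
for b in blobs(im,'blue',40): r=rect('top',b,10);print(b.mean(0).round(),r)
im=ctrl.capture('side')
for b in blobs(im,'blue',40): r=rect('side',b,10);print(b.mean(0).round(),r)
"
```

```text
t 6.45 pos [ 486.8 -198.7  113.1] ang 173.9 tilt -1.0 spin -0.153 xyz [-1.281  0.659  0.021]
 carry spin 0.118 xyz [1.301 0.071 0.   ]
[303. 137.] (array([662.48425293, -75.63698578]), 139.46937561035156, 19.719614028930664, 7.52911376953125)
[355. 194.] (array([ 525.32354736, -197.13070679]), 30.888952255249023, 9.314817428588867, -0.28992462158203125)
[184. 217.] (array([470.76980591, 203.53599548]), 77.924560546875, 18.65403175354004, 1.2184867858886719)
[355. 221.] (array([ 459.31005859, -194.49249268]), 58.62574005126953, 20.845157623291016, -1.5810394287109375)
[262. 173.] (array([471.92208862, 203.72064209]), 75.39826965332031, 27.2403564453125, -2.6897964477539062)
[346. 230.] (array([663.35192871, -75.72619629]), 141.09771728515625, 25.629234313964844, 7.967491626739502)
[293. 273.] (array([ 487.05697632, -194.99319458]), 111.95394134521484, 25.26775550842285, -7.249908447265625)
```

Request:
move_arm --motion '[[[0,0,0,-0.077,0.2],[0,0,0,-0.077,0.2],[-0.213,0.11,0,0,0.2],[-0.213,0.11,0,0,0.2],[-0.213,0.11,0,0,0.2],[-0.213,0.11,0,0,0.2],[-0.213,0.11,0,0,0.2],[-0.213,0.11,0.02,0,0.2],[0,0,0,0,0.2],[0,0,0,0,0.2]]]'

```text
t: 7.55
position: [660.1, -73.2, 104.4]
ee_rot: [0.216, -3.131, -0.0]
ft_force: [-0.0, -0.9, 0.1]
width: 0.598
grasp_force: 0.0
```

```bash
python3 - <<'E'
from h import *
plan(664,-75,22,7.7)
p=ctrl.camera_params('wrist');im=ctrl.capture('wrist');cv2.imwrite('pics/w3.png',im[:,:,::-1])
for b in blobs(im,'blue',200): r=rect('wrist',b,8,p);print(b.mean(0).round(),r)
im=ctrl.capture('top')
for b in blobs(im,'blue',40): r=rect('top',b,10);print(b.mean(0).round(),r)
E
```

```text
t 7.55 pos [660.1 -73.2 104.4] ang -172.1 tilt -1.0 spin 0.002 xyz [-0.024 -0.016  0.549]
[278. 221.] (array([662.43408203, -74.77723694]), 142.0792236328125, 20.164060592651367, 7.3855061531066895)
[305. 147.] (array([636.39782715, -79.09980774]), 86.8839111328125, 19.67342185974121, 7.738625526428223)
[184. 217.] (array([470.76977539, 203.53601074]), 77.924560546875, 18.654029846191406, 1.2184906005859375)
```

The wrist puts the long lever at (662.4, −74.8), consistent with the fixed cameras. I'll grasp it.

Request:
move_arm --motion '[[[-0.018,-0.014,0.18,0,0.2],[0,0,0.18,0,0.2],[0,0,0.13,0,0.2],[0,0,0.06,0,0.2],[0,0,0,0,0.2],[0,0,0,0,-1],[0,0,0,0,-1],[0,0,0,0,-1],[0,0,0,0,-1],[0,0,-0.1,0,-1],[0,0,-0.2,0,-1],[0,0,-0.2,0,-1]]]' --squeeze 15

```text
t: 8.85
position: [663.7, -75.5, 100.4]
ee_rot: [0.214, -3.134, -0.0]
ft_force: [0.4, -0.9, -1.3]
width: 0.226
grasp_force: 15.0
```

```bash
python3 -c "
from h import *
plan(469.7,-54.5,98,-2.9)"
```

```text
t 8.85 pos [663.7 -75.5 100.4] ang -172.2 tilt -1.0 spin 0.119 xyz [1.299 0.075 0.016]
```

Request:
move_arm --motion '[[[0,0,0,0.06,-1],[0,0,0,0.06,-1],[0.217,0.0125,0,0,-1],[0.217,0.0125,0,0,-1],[0.217,0.0125,0,0,-1],[0.217,0.0125,0,0,-1],[0.217,0.0125,0,0,-1],[0.214,0.0125,0,0,-1],[0,0,0,0,-1],[0,0,0,0,-1]]]'

```text
t: 9.85
position: [470.6, -54.0, 99.8]
ee_rot: [0.081, 3.139, -0.0]
ft_force: [0.8, 0.9, -0.1]
width: 0.223
grasp_force: 15.0
```

```bash
python3 - <<'E'
from h import *
plan(469.7,-54.5,26,-2.9)
p=ctrl.camera_params('wrist');im=ctrl.capture('wrist');cv2.imwrite('pics/w4.png',im[:,:,::-1])
im=ctrl.capture('side');cv2.imwrite('pics/side1.png',im[:,:,::-1])
E
```

```text
t 9.85 pos [470.6 -54.   99.8] ang 177.1 tilt -1.0 spin -0.001 xyz [ 0.006 -0.004  0.492]
```

View pics/w4.png

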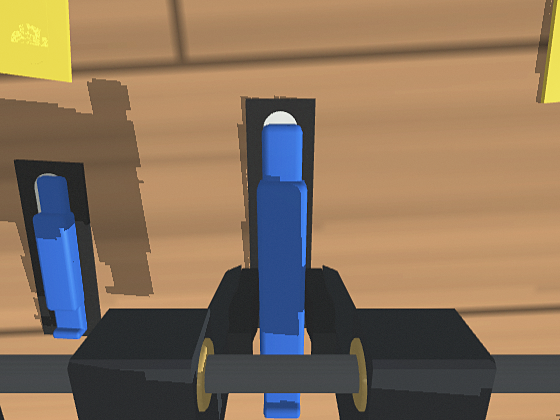

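The long lever, at about (282,265), is lined up over its strip. The medium lever at (60,250) sits on its strip, slightly off the bar by a few mm. I'll place this one and look again.

Request:
move_arm --motion '[[[0.005,-0.004,0.16,0,-1],[0,0,0.16,0,-1],[0,0,0.11,0,-1],[0,0,0.06,0,-1],[0,0,0,0,-1],[0,0,0,0,0],[0,0,0,0,0],[0,0,0,0,0],[0,0,-0.1,0,0.2],[0,0,-0.2,0,0.2],[0,0,-0.25,0,0.2],[0,0,0,0,0.2]]]'

```text
t: 11.15
position: [471.2, -55.0, 111.3]
ee_rot: [0.084, 3.134, 0.002]
ft_force: [0.6, -0.4, 0.9]
width: 0.598
grasp_force: 0.0
```

```bash
python3 -c "
from h import *
plan(470.5,204.7,105,0.8,(670.7,-193.5,105,-0.5))
p=ctrl.camera_params('wrist');im=ctrl.capture('wrist');cv2.imwrite('pics/w5.png',im[:,:,::-1])
for b in blobs(im,'blue',200): r=rect('wrist',b,11,p);print(b.mean(0).round(),r)
"
```

```text
t 11.15 pos [471.2 -55.  111.3] ang 176.9 tilt -1.0 spin -0.043 xyz [-0.02   1.731  0.042]
 carry spin 0.014 xyz [-1.358 -2.643  0.   ]
[282. 212.] (array([469.74542236, -54.74546814]), 142.68948364257812, 20.48351287841797, -3.0547561645507812)
[ 69. 242.] (array([ 476.89535522, -195.55636597]), 99.40292358398438, 25.549362182617188, -6.466972351074219)
```

View pics/w5.png

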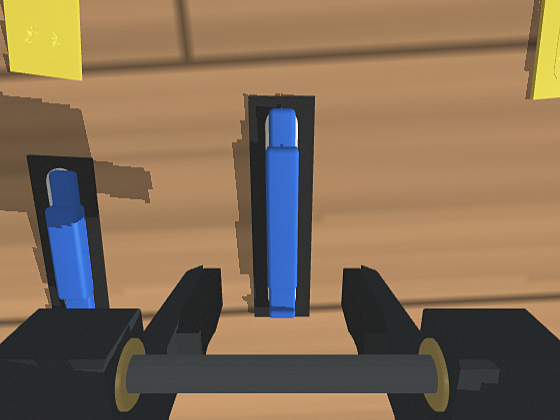

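The long lever covers its bar at (282,212). The medium lever at (69,242) is 1–3 mm off, which is within tolerance. The short lever is next.

Request:
move_arm --motion '[[[0,0,0,-0.043,0.2],[0,0.25,0,0,0.2],[0,0.25,0,0,0.2],[0,0.25,0,0,0.2],[0,0.25,0,0,0.2],[0,0.25,0,0,0.2],[-0.01,0.24,0,0,0.2],[-0.01,0.24,0.04,0,0.2],[0,0,0,0,0.2],[0,0,0,0,0.2]]]'

```text
t: 12.2
position: [467.5, 204.9, 100.8]
ee_rot: [0.027, -3.14, 0.002]
ft_force: [-0.2, -0.6, -0.6]
width: 0.601
grasp_force: 0.0
```

```bash
python3 - <<'E'
from h import *
p=ctrl.camera_params('wrist');im=ctrl.capture('wrist');cv2.imwrite('pics/w6.png',im[:,:,::-1])
for b in blobs(im,'blue',200): r=rect('wrist',b,8,p);print(b.mean(0).round(),r)
plan(470.5,205,22,0.8)
E
```

```text
[283. 231.] (array([469.75970459, 205.57502747]), 82.50072479248047, 19.948883056640625, 0.4056991934776306)
t 12.25 pos [467.7 203.4 100.9] ang -179.1 tilt -1.0 spin 0.001 xyz [-0.019  0.011  0.526]
```

Request:
move_arm --motion '[[[-0.015,0.008,0.17,0,0.2],[0,0,0.17,0,0.2],[0,0,0.12,0,0.2],[0,0,0.065,0,0.2],[0,0,0,0,0.2],[0,0,0,0,-1],[0,0,0,0,-1],[0,0,0,0,-1],[0,0,0,0,-1],[0,0,-0.1,0,-1],[0,0,-0.2,0,-1],[0,0,-0.25,0,-1]]]' --squeeze 15

```text
t: 13.45
position: [469.6, 205.6, 105.9]
ee_rot: [0.025, -3.139, 0.002]
ft_force: [0.2, 0.2, -1.0]
width: 0.224
grasp_force: 15.0
```

```bash
python3 -c "
from h import *
plan(670.7,-193.5,105,-0.5)"
```

```text
t 13.45 pos [469.6 205.6 105.9] ang -179.1 tilt -1.0 spin 0.016 xyz [-1.364 -2.649  0.006]
```

Request:
move_arm --motion '[[[0,0,0,0.016,-1],[-0.124,-0.241,0,0,-1],[-0.124,-0.241,0,0,-1],[-0.124,-0.241,0,0,-1],[-0.124,-0.241,0,0,-1],[-0.124,-0.241,0,0,-1],[-0.124,-0.241,0,0,-1],[-0.124,-0.241,0,0,-1],[-0.124,-0.241,0,0,-1],[-0.124,-0.241,0,0,-1],[-0.124,-0.24,0,0,-1],[-0.124,-0.24,0,0,-1]]]'

```text
t: 14.65
position: [671.1, -195.2, 104.7]
ee_rot: [-0.016, -3.14, 0.0]
ft_force: [1.7, -0.2, -0.6]
width: 0.229
grasp_force: 15.0
```

Request:
move_arm --motion '[[[0,0,0,0,-1],[0,0,0,0,-1]]]'

```text
t: 14.85
position: [670.4, -194.3, 104.4]
ee_rot: [-0.019, -3.14, -0.0]
ft_force: [-0.2, 0.0, 0.2]
width: 0.225
grasp_force: 15.0
```

```bash
python3 - <<'E'
from h import *
plan(670.7,-193.5,26,-0.5)
im=ctrl.capture('wrist');cv2.imwrite('pics/w7.png',im[:,:,::-1])
E
```

```text
t 14.85 pos [ 670.4 -194.3  104.4] ang 179.3 tilt -1.0 spin -0.002 xyz [-0.002  0.006  0.523]
```

View pics/w7.png

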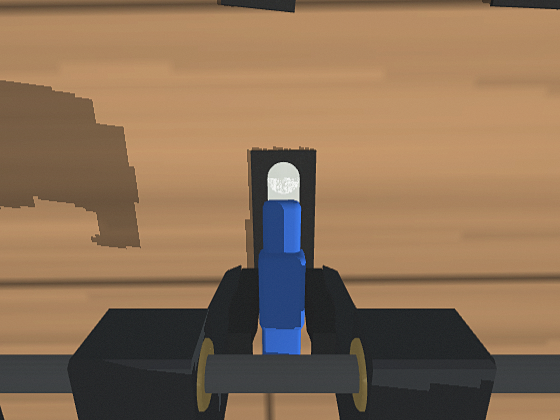

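The short lever at (281,275) is in line with the short strip, whose bar end shows at (283,180). I'll lower, release and back away.

Request:
move_arm --motion '[[[0,0.004,0.17,0,-1],[0,0,0.17,0,-1],[0,0,0.12,0,-1],[0,0,0.06,0,-1],[0,0,0,0,-1],[0,0,0,0,0],[0,0,0,0,0],[0,0,0,0,0],[0,0,-0.1,0,0.2],[0,0,-0.2,0,0.2],[0,0,-0.25,0,0.2],[0,0,-0.25,0,0.2]]]'

```text
t: 16.1
position: [671.1, -192.7, 149.9]
ee_rot: [0.015, 3.141, 0.0]
ft_force: [0.4, -0.6, 0.4]
width: 0.6
grasp_force: 0.0
```

Request:
move_arm --motion '[[[0,0.25,-0.15,0,0.2],[0,0.25,-0.15,0,0.2],[0,0.25,-0.15,0,0.2],[0,0.25,-0.1,0,0.2],[0,0.25,0,0,0.2],[0,0.25,0,0,0.2],[0,0.25,0,0,0.2],[0,0.25,0,0,0.2],[0,0.25,0,0,0.2],[0,0.25,0,0,0.2],[0,0,0,0,0.2]]]'

```text
t: 17.2
position: [672.8, 191.3, 231.9]
ee_rot: [0.0, 3.141, 0.012]
ft_force: [0.1, 0.2, 0.8]
width: 0.599
grasp_force: 0.0
```

```bash
python3 - <<'E'
from h import *
print(ctrl.observe()['position'])
for c in ('top','side'):
    im=ctrl.capture(c);cv2.imwrite(f'pics/{c}9.png',im[:,:,::-1])
    for b in blobs(im,'blue',30): r=rect(c,b,11);print(c,b.mean(0).round(),r)
    if c=='top': cv2.imwrite('pics/topc9.png',cv2.resize(im[95:265,165:385,::-1],None,fx=3.5,fy=3.5,interpolation=cv2.INTER_CUBIC))
    else: cv2.imwrite('pics/sidec9.png',cv2.resize(im[120:320,220:420,::-1],None,fx=3,fy=3,interpolation=cv2.INTER_CUBIC))
E
```

```text
[672.81991628 191.31636795 231.91351972]
top [352. 133.] (array([ 670.31030273, -192.79129028]), 81.41272735595703, 21.314559936523438, -1.3861312866210938)
top [356. 210.] (array([ 485.27539062, -196.63182068]), 112.0591812133789, 21.355398178100586, -6.133758544921875)
top [297. 230.] (array([433.15835571, -58.72297668]), 65.09657287597656, 13.893025398254395, -0.6060867309570312)
side [277. 232.] (array([471.66485596, -54.27314758]), 142.2823486328125, 26.933284759521484, -3.7799758911132812)
side [363. 261.] (array([ 671.58959961, -190.55584717]), 82.55131530761719, 24.741825103759766, -1.0639495849609375)
side [293. 273.] (array([ 486.85293579, -195.71064758]), 111.82611083984375, 25.238880157470703, -7.249908447265625)
```

View pics/topc9.png

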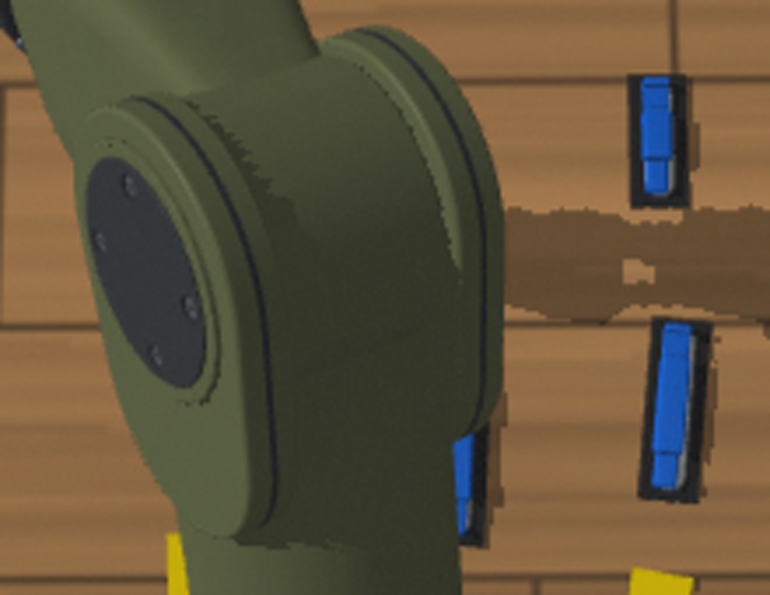

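View pics/sidec9.png

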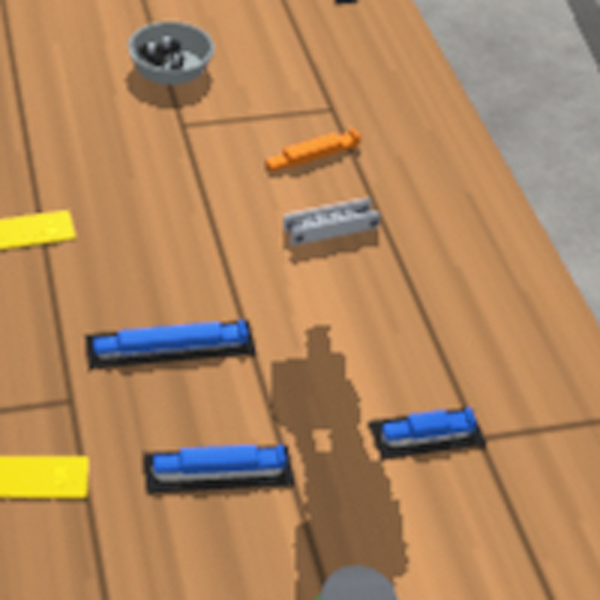

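Both views show each lever flat on its own strip. The offsets are about 4 mm or less, within the 12 mm limit, and the angles are within about 1.5°. The bystanders have not moved and the gripper is clear.

```bash
python3 -c "
from bench import ctrl
print(ctrl.finish_job())"
```

```text
the job is handed in; nothing more can be done
None
```

The three blue levers are on their matching strips, centred to within about 4 mm by the cameras, with the bystanders untouched, and the job is handed in; the hand-in returned no verdict.

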